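# Reset the plaster vibrator, refit its speed knob and hold it pressed to run

### The job

The plaster vibrator has tripped and its speed knob has come off. Twist the blue spring-return reset switch clockwise to its stop and let go so that it springs back by itself; then pick up the black knob, turn it so that the flat in its bore matches the flat of the D-shaped steel spindle, push it fully home and press knob and spindle down to the bottom of their spring travel, which runs the plate under the cup. Finish while still holding the knob pressed down: do not let go of it; leave the cup standing on the plate and the wooden plug where it is.

Things in the scene. Friction and masses are not known exactly. Their poses are not given: they have to be found in the camera images.
- vibrator: plaster vibrator fixed on the bench: green housing 160 (x, depth) x 240 (y, width) mm. Origin: centre of its underside, x to its back (away from the robot at yaw 0), y to its left, z up. Left half: low rubber-topped plate with a cup on it. Right half: control head, aluminium panel 72 mm above the bench; reset switch at x -50, y -67.5, spindle at x 34, y -67.5 mm, 7 mm high lamp at x -12, y -104
- reset (a joint): angle of the reset switch, rad: 0 at rest, grows as it is twisted clockwise seen from above, stop at 0.9; a spring turns it back to 0 when it is let go (0.04 N m at rest, 0.14 N m at the stop)
- reset_grip (a point): grip point of the reset switch, on its upright axis, 26 mm above the panel (98 above the bench). The handle is a blue bar 34 mm long, 10 mm wide, from 6 to 34 mm above the panel, on a round steel bezel 31 mm across and 5 mm high. This point's x axis points along the bar (to the vibrator's back at rest) and turns with it, z up
- press (a joint): how far the spindle is pushed down, m: 0 at rest, 0.006 at the bottom; a spring pushes it up with 4 N at 0 and 10 N at the bottom, so it comes up again when the push ends
- spindle (a joint): angle of the spindle in the vibrator, rad, counter-clockwise from above; 0 when its flat faces the vibrator's back (+x); range -2.4 to 2.4; it turns only against a friction of 0.06 N m, and it need not be turned
- spindle_tip (a point): centre of the upper end of the D-shaped upright steel spindle, 26 mm above the panel (98 above the bench) when not pressed; 14 mm diameter, with one flat along its whole length 2.5 mm from the axis; upper edge chamfered 0.6 mm. This point's x axis is the outward normal of the flat (turns with the spindle), z up. A nut 21 mm across, 2 mm high lies round its foot
- knob: black knob standing loose on the bench, 38 mm high, 40 to 65 g: round skirt 48 mm across, 7 mm high, and on it a grip bar. Origin: centre of its underside, z up, x the way the white line on top runs (from the middle to one end). D-shaped bore from below: 15.3 mm diameter, 18 mm deep, mouth slightly chamfered, its flat 3.15 mm from the axis on the white line's side
- knob_grip (a point): middle of the knob's grip bar, on its axis, 28 mm above its underside; axes as the knob's. The bar is 46 mm long (x), 24 mm wide (y, flat parallel sides), 38 mm high. The knob slides on freely with its x axis within 0.12 rad of that of spindle_tip, and jams beyond 0.3. Seated, its underside is 18 mm below spindle_tip: 8 mm above the panel, 2 mm when pressed right down
- knob_mark (a point): outer end of the white line, on the top of the knob's bar: 21 mm from the knob's axis along its x, 38 mm above its underside
- plate (a point): centre of the vibrating plate's rubber top (124 x 108 mm), 56 mm above the bench
- ribbed_cup: grey-green ribbed cup standing on the plate, 88 mm across, 75 mm high, open at the top; origin at the centre of its underside. Leave it there.
- dowel_block: pale turned wooden plug, a cylinder 48 mm across and 42 mm high standing on the bench, of no use here; origin at the centre of its underside. Leave it there.
Mind the look-alikes: they are no part of the job. What is meant by the knob is not red, and is the smaller of those in its own colour.

How it is judged (in metres and radians):
On the way, in this order (a step that is already met when the one before it is completed fails the run):
1. the reset switch is twisted clockwise to its stop (value of joint reset above 0.8 rad), for 0.1 s.
2. the reset switch has been let go and has sprung back (value of joint reset below 0.08 rad and contact force between the fingers and vibrator below 0.3 N), for 0.2 s.
3. the knob is fully home on the spindle, flat to flat (z of knob in the frame of spindle_tip below -0.0165 m and horizontal distance between knob and spindle_tip below 0.004 m and angle between knob's own z axis and vertical below 0.12 rad and angle between the x axis of knob and the x axis of spindle_tip, either way round below 0.35 rad and x of knob_mark in the frame of spindle_tip above 0.015 m), for 0.1 s.
At the end, for the whole second after the job is handed in: The fingers hold the knob fully home on the spindle (within 1.5 mm of seated, 4 mm of its axis, tilt under 0.12 rad, flats within 0.35 rad, white line on the flat's side) and pressed over 4 of its 6 mm; the reset switch is back at rest and the cup stands on the plate, through the last second (all of step 3 and value of joint press above 0.004 m and contact force between the fingers and knob above 2 N and value of joint reset below 0.08 rad and horizontal distance between ribbed_cup and plate below 0.045 m and angle between ribbed_cup's own z axis and vertical below 0.2 rad); the arm keeps its last pose, push and grip.
It fails at once if the cup is pushed off its place on the plate or tipped (horizontal distance between ribbed_cup and plate above 0.05 m or angle between ribbed_cup's own z axis and vertical above 0.4 rad).
It fails at once if the wooden plug is knocked away (distance of dowel_block from where it was at the start of the episode above 0.04 m).
It also fails if it takes over 58 s, if anything falls off the work surface, if the arm or the gripper's body presses on something with over 40 N, if the wrist force passes 120 N, or if a joint passes its speed limit or range.

### The arm

A 6-joint arm with a two-finger parallel gripper is mounted at the origin on a cart in front of the work surface, level with it; the furniture and walls round the work are solid. World frame = base frame: x ahead of the robot, y to its left, z up, the work surface at z = 0. Lengths are in mm, angles in rad, forces in N, time in s.
With the tool pointing down it reaches from about 300 to 775 mm from the base axis. Payload 14.6 kg.
Tool frame: the origin (TCP) lies at the very end of the fingers, on their centre line; the grasp point (between the pads) lies 19 mm behind it; z points along the fingers, y is the line along which they close (so a half turn about z gives the same grasp; the last joint's range is limited). The gripper opens to 94 mm and grips with 3 to 60 N. Pads are 16 mm wide; open, the fingers measure 119 mm over their backs; the gripper's body (75 mm by 177 mm) begins 78 mm behind the grasp point.
Start: joints at [-1.416, 0.3, 1.521, -0, 1.321, -0.067], TCP at [120.986, -536.518, 205.446] pointing down, gripper open.
Joint ranges: [-3.03, 3.03], [-0.79, 2.21], [0.23, 2.52], [-1.04, 4.18], [0, 3.07], [-2.55, 2.55]. Speed limits (rad/s): [2.22, 2.22, 2.57, 3.14, 3.14, 3.14].

### API

Orientations are given as [roll, pitch, yaw] about the fixed x, y, z axes, in that order (R = Rz(yaw) Ry(pitch) Rx(roll)).
In Python, from cell import manip gives the robot as it stands.
- The arm moves only by the tool servo_tool, never from a script. Its argument "motion" is a list that holds one entry, the list of rows, each a list of 7 numbers: the shift along the world's x, y, z as a fraction of full scale, then the turn, a rotation vector about the world's x, y, z as a fraction of full scale, then the closure, from 0 (fully open) to 1 (shut). In form: [[[x, y, z, rx, ry, rz, gripper], ...]]. A call has 1 to 10 rows; each row is the pose to reach, as a shift and turn from the pose commanded when the call began, turning the shorter way round; what a row does not reach only later rows make up. Full scale, the value 1, is 0.5 m for a shift and pi rad for a turn. A row lasts 1/10 s, in which the tool goes at most 50 mm and 8.59 degrees, less where a joint would pass 70% of its speed; a pose out of reach is approached as far as the arm can. A call with a number of a shift or a turn outside -1 to 1 is refused whole. A call with a gripper value outside its range is refused whole. The fingers move at their own pace and stop on an object; "newtons" is the grip in N (left out, the last holds). Time passes only in rows, so rows that repeat a pose let the fingers close. It gives the time, the measured TCP pose, the force, the opening and the grip force at its end, in the units of the state.
- manip.read_state(): the state, without advancing time (a new reading comes with each control period).
- manip.camera(name): name is "side" or "top"; returns a dict with "frame" (480x640x3 uint8, red, green, blue), "range_z" (480x640 float32, mm along the optical axis (not along the pixel's ray), 0 where there is no reading), "vfov" (degrees; the focal length in pixels is half the picture's height over the tangent of half this angle, whatever the lens; pixels are square), "cx", "cy" (the principal point, pixels), "cam_to_world" (4x4, takes a point from camera to world coordinates). Camera axes: x right, y down, z forward; pixel columns grow to the right and rows downward; lengths in mm; the calibration is good to about 2 mm. A picture is of the moment at which its call begins.
- manip.sign_off(): hands the job in; it is judged then, once.
The state is a dict: "clock": time; "joints": joint angles; "qd": joint speeds; "effort": joint torques, N m; "eef_pos": TCP position; "eef_rot": TCP orientation; "wrist_force": force on the tool from outside, world axes, zero at the start; "moment": the same for the moment, N m; "finger_gap": finger opening in mm; "finger_force": force on a finger pad.
Only numpy, scipy, OpenCV 4.12 (cv2) and the standard library are available. Lean on these libraries where they do the work, as an engineer would, in place of code of your own. Each camera call takes 0.05 s, during which the arm holds its last target. There are 200 camera calls.

## Working session

There is one attempt and no reset: what is moved stays moved. The work goes in short steps, Python scripts to look and compute and a tool call to move; the robot and the scene stay as the last step left them, time stands still between calls to the robot, and variables do not carry over. Pictures are saved under pics/ and viewed, at most 10 in all, crops included, and the job is handed in when it is done.

Besides the shell and the picture viewer there is one more tool, called as a command line: name --argument value ..., lists and objects as JSON in quotes. servo_tool: Moves the arm, as the interface text tells. Its arguments: {"type":"object","properties":{"motion":{"type":"array"},"newtons":{"type":"number"}},"required":["motion"]}

```bash
ls; mkdir -p pics
cat > h.py <<'E'
import numpy as np,cv2
from cell import manip
def shot(n):
    c=manip.camera(n);c['f']=240/np.tan(np.radians(c['vfov'])/2);return c
def pts(c):
    v,u=np.mgrid[:480,:640];z=c['range_z']
    P=np.stack([(u-c['cx'])/c['f']*z,(v-c['cy'])/c['f']*z,z,np.ones_like(z)],-1)
    return (P@np.array(c['cam_to_world']).T)[...,:3]
def ray(c,u,v,h):
    T=np.array(c['cam_to_world']);d=T[:3,:3]@np.array([(u-c['cx'])/c['f'],(v-c['cy'])/c['f'],1.])
    return T[:3,3]+d*(h-T[2,3])/d[2]
def proj(c,p):
    q=np.linalg.inv(np.array(c['cam_to_world']))@np.append(p,1);return c['f']*q[0]/q[2]+c['cx'],c['f']*q[1]/q[2]+c['cy']
def save(c,name,crop=None,s=1):
    im=c['frame'][...,::-1]
    if crop: a,b,d,e=crop;im=im[b:e,a:d]
    cv2.imwrite('pics/'+name,cv2.resize(np.ascontiguousarray(im),None,fx=s,fy=s,interpolation=cv2.INTER_CUBIC))
E
python3 - <<'E'
from h import *
import pickle
for n in('top','side'):
    c=shot(n);save(c,n+'0.png');pickle.dump(c,open(n+'0.pkl','wb'));print(n,c['f'],c['cx'],c['cy'],np.round(c['cam_to_world'],3))
print(manip.read_state())
E
```

```text
pics
top 516.429760869585 315.62471468122345 239.56891567273524 [[ 7.40000e-02 -9.70000e-01  2.33000e-01  3.27538e+02]
 [-9.97000e-01 -7.10000e-02  2.20000e-02  2.85466e+02]
 [-5.00000e-03 -2.34000e-01 -9.72000e-01  9.56499e+02]
 [ 0.00000e+00  0.00000e+00  0.00000e+00  1.00000e+00]]
side 553.5890597679243 315.85178745645857 239.34724308015728 [[-9.11000e-01 -2.54000e-01  3.24000e-01  2.69125e+02]
 [-4.12000e-01  5.76000e-01 -7.06000e-01  8.89240e+02]
 [-7.00000e-03 -7.77000e-01 -6.30000e-01  6.35495e+02]
 [ 0.00000e+00  0.00000e+00  0.00000e+00  1.00000e+00]]
{'clock': 0.1, 'joints': array([-1.41558310e+00,  3.00451346e-01,  1.52153443e+00, -1.44377519e-05,
        1.32067953e+00, -6.66389746e-02]), 'qd': array([-5.00124765e-04, -2.80487270e-04, -3.10743764e-03, -2.39072235e-04,
        1.63999000e-03, -9.43117679e-05]), 'effort': array([ 9.30669339e-04, -5.32648051e+01, -3.53285301e+01,  7.09341466e-02,
        2.35680677e-02, -5.92738206e-05]), 'eef_pos': array([ 120.95590002, -536.29094201,  204.91689397]), 'eef_rot': array([-3.14052145e+00, -5.74741442e-05,  2.21855747e-01]), 'wrist_force': array([-0.16450895, -0.26993226, -0.12282672]), 'moment': array([-0.01126529, -0.0077675 , -0.0103772 ]), 'finger_force': 0.0, 'finger_gap': 94.22735227595336}
```

View pics/top0.png

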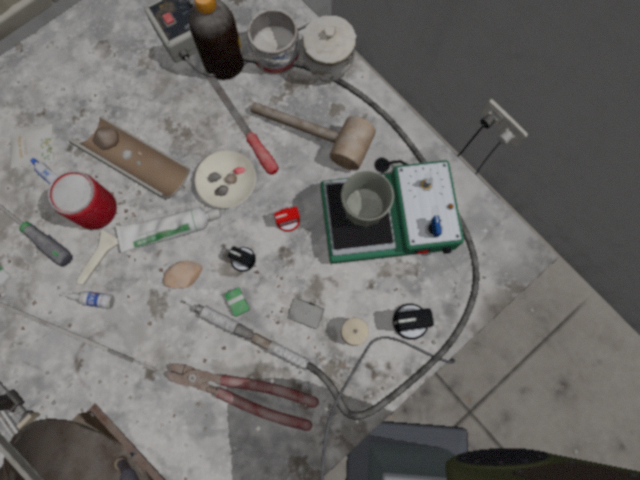

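View pics/side0.png

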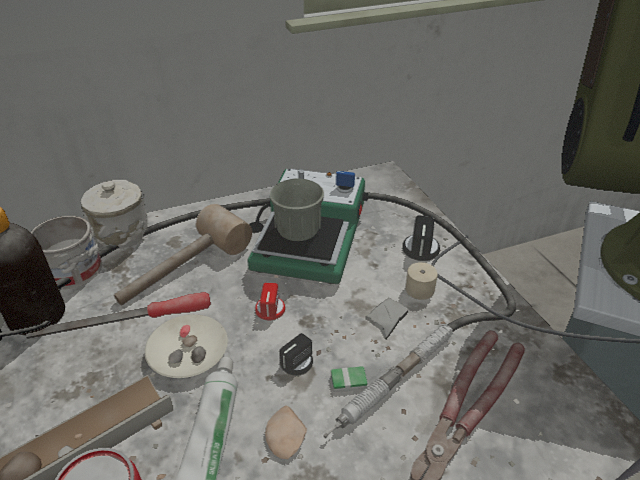

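The top view shows the vibrator: panel around (428,205), blue switch at (436,226), spindle at (426,184), cup at (367,197) and plug at (354,331). Three things could be taken for the knob: red at (287,218), large black at (411,320) and small black at (240,258). The small black one fits the description, so I'll check it in a close crop while measuring.

```bash
cat > m.py <<'E'
from h import *
import pickle
t=pickle.load(open('top0.pkl','rb'));s=pickle.load(open('side0.pkl','rb'))
def cr(c,x,y,w=40):
    return cv2.resize(np.ascontiguousarray(c['frame'][y-w//2-5:y+w//2+5,x-w//2-10:x+w//2+10,::-1]),(400,300),interpolation=cv2.INTER_CUBIC)
m=np.vstack([np.hstack([cr(t,240,258),cr(s,296,355,50)]),np.hstack([cr(t,430,205,80),cr(s,325,185,80)])])
cv2.imwrite('pics/mont.png',m)
for n,c in(('top',t),('side',s)):
    P=pts(c);hsv=cv2.cvtColor(c['frame'],cv2.COLOR_RGB2HSV);H,S,V=hsv[...,0],hsv[...,1],hsv[...,2]
    z=P[...,2];print(n)
    # blue bar
    k=(H>100)&(H<130)&(S>120)&(z>85)&(z<120);
    if k.sum():
        q=P[k];top=q[q[:,2]>100];r=cv2.minAreaRect(top[:,:2].astype(np.float32));print('blue',k.sum(),np.median(q,0).round(1),'top',len(top),top.mean(0).round(1),r)
    # panel
    k=(np.abs(z-72)<4)&(S<60)&(V>120)
    q=P[k];q=q[(q[:,0]>300)&(q[:,0]<650)];print('panel',len(q),q[:,2].mean(),cv2.minAreaRect(q[:,:2].astype(np.float32)))
    # spindle
    x,y=(426,184) if n=='top' else (300,175)
    w=P[y-14:y+15,x-14:x+15];k=w[...,2]>82;q=w[k];print('spindle',k.sum(),q.mean(0).round(1),q.max(0).round(1),q.min(0).round(1))
    x,y=(240,258) if n=='top' else (296,355)
    w=P[y-24:y+25,x-24:x+25];
    for lo,hi in((3,12),(30,45)):
        k=(w[...,2]>lo)&(w[...,2]<hi);q=w[k].astype(np.float32);print('knob',lo,k.sum(),q.mean(0).round(1),cv2.minAreaRect(q[:,:2]))
    # white line
    v=V[y-24:y+25,x-24:x+25];k=(w[...,2]>33)&(v>110);vv,uu=np.nonzero(k);print('white',[(u+x-24,a+y-24) for u,a in zip(uu,vv)][:40])
E
python3 m.py
```

```text
top
blue 110 [567.5 102.7 104.7] top 78 [567.8 101.4 105.9] ((570.1176147460938, 100.72483825683594), (28.18018913269043, 8.618722915649414), 11.513615608215332)
panel 2554 72.75683477379303 ((594.88232421875, 152.1276092529297), (111.12401580810547, 195.15582275390625), 10.786998748779297)
spindle 61 [641.7 121.5 123.5] [660.7 285.5 956.5] [327.5 109.4  82.9]Traceback (most recent call last):
  File "m.py", line 24, in <module>
    k=(w[...,2]>lo)&(w[...,2]<hi);q=w[k].astype(np.float32);print('knob',lo,k.sum(),q.mean(0).round(1),cv2.minAreaRect(q[:,:2]))
                                                                                                       ~~~~~~~~~~~~~~~^^^^^^^^^
cv2.error: OpenCV(4.12.0) /io/opencv/modules/imgproc/src/convhull.cpp:143: error: (-215:Assertion failed) total >= 0 && (depth == CV_32F || depth == CV_32S) in function 'convexHull'
```

View pics/mont.png

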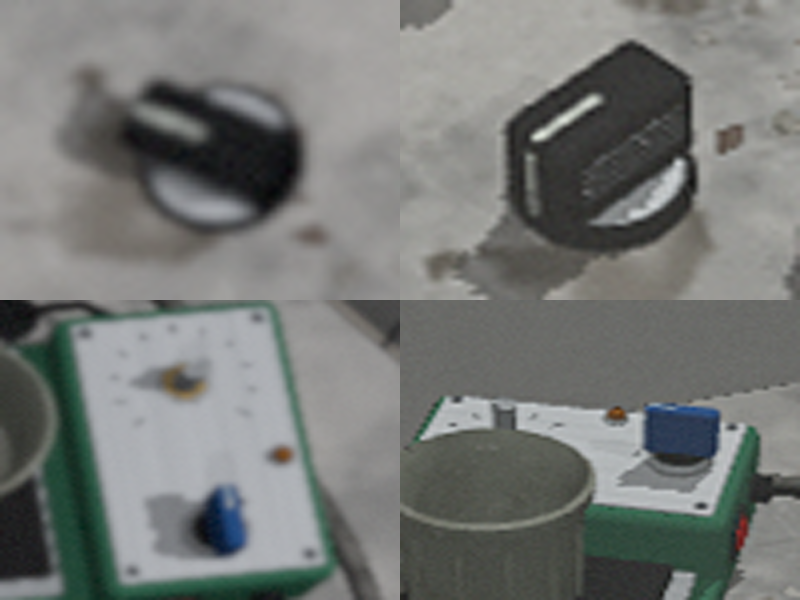

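The crop confirms it: small black knob, skirt under the bar, and a white line pointing to the left end in the top view. I'll finish measuring with colour masks and rays.

```bash
cat > m2.py <<'E'
from h import *
import pickle
t=pickle.load(open('top0.pkl','rb'));s=pickle.load(open('side0.pkl','rb'))
P=pts(t);Ps=pts(s)
print('depth knob',Ps[355,296].round(1),P[258,240].round(1), 'bench',P[300,270].round(1),Ps[400,230].round(1))
def rect(c,mask,h,box):
    m=np.zeros_like(mask,np.uint8);a,b,d,e=box;m[b:e,a:d]=mask[b:e,a:d]
    n,l,st,ce=cv2.connectedComponentsWithStats(m.astype(np.uint8));i=1+np.argmax(st[1:,4]);v,u=np.nonzero(l==i)
    w=np.array([ray(c,x,y,h)[:2] for x,y in zip(u,v)],np.float32)
    ev,evec=np.linalg.eigh(np.cov(w.T));return len(u),w.mean(0).round(1),cv2.minAreaRect(w),'axis',np.degrees(np.arctan2(evec[1,1],evec[0,1])).round(1),'extent',w.min(0),w.max(0)
for n,c,kb,bb,pb in(('top',t,(214,236,268,280),(420,210,450,245),(390,155,465,255)),('side',s,(270,325,325,385),(325,165,365,200),(250,165,370,215))):
    hsv=cv2.cvtColor(c['frame'],cv2.COLOR_RGB2HSV);H,S,V=[hsv[...,i].astype(int) for i in range(3)]
    print(n,'white',rect(c,(V>95)&(V<256),38,(227,240,245,262) if 0 else kb) if 0 else '')
    print(' knob dark@38',rect(c,V<60,38,kb))
    print(' blue@106',rect(c,(H>100)&(H<130)&(S>110),106,bb))
    print(' panel@72',rect(c,(S<40)&(V>110),72,pb))
    print(' bezel/spindle px')
# side silhouettes: depth spindle
k=(Ps[150:200,280:330,2]>84)&(Ps[150:200,280:330,2]<105);vv,uu=np.nonzero(k);print('side spindle cand',[(u+280,v+150,*Ps[v+150,u+280].round(0)) for u,v in zip(uu,vv)][:30])
def cr(c,x,y,w):
    q=np.ascontiguousarray(c['frame'][y-int(w*.375):y+int(w*.375),x-w//2:x+w//2,::-1]);return cv2.resize(q,(400,300),interpolation=cv2.INTER_NEAREST)
m=np.vstack([np.hstack([cr(t,426,184,32),cr(s,301,178,32)]),np.hstack([cr(t,240,258,48),cr(s,296,355,64)])])
cv2.imwrite('pics/mont2.png',m)
print('knob white px',*[ (u,v) for v in range(245,262) for u in range(224,244) if t['frame'][v,u].min()>95 ])
E
python3 m2.py
```

```text
depth knob [500.2 453.9  32.3] [503.2 441.1  37. ] bench [435.2 383.1   1.1] [547.1 551.5  28.8]
top white 
 knob dark@38 (289, array([503.9, 437. ], dtype=float32), ((504.4183654785156, 439.3575744628906), (51.031837463378906, 27.795072555541992), 75.54315185546875), 'axis', np.float64(73.6), 'extent', array([485.8529 , 414.79327], dtype=float32), array([522.55554, 465.0922 ], dtype=float32))
 blue@106 (127, array([567.2, 103.4], dtype=float32), ((569.4760131835938, 103.1960678100586), (31.67341423034668, 15.275768280029297), 1.247987151145935), 'axis', np.float64(-168.8), 'extent', array([553.62396 ,  95.343414], dtype=float32), array([585.25397, 110.90104], dtype=float32))
 panel@72 (3722, array([623.3, 109.9], dtype=float32), ((622.0861206054688, 109.33238983154297), (148.2308349609375, 92.7555923461914), 10.838574409484863), 'axis', np.float64(-169.5), 'extent', array([543.17413,  50.77909], dtype=float32), array([701.57587, 166.07457], dtype=float32))
 bezel/spindle px
side white 
 knob dark@38 (676, array([498.4, 457.8], dtype=float32), ((499.32122802734375, 455.74298095703125
[... 3846 characters left out ...]
2, 246) (243, 246) (225, 247) (226, 247) (227, 247) (228, 247) (229, 247) (230, 247) (231, 247) (238, 247) (239, 247) (240, 247) (241, 247) (242, 247) (243, 247) (224, 248) (225, 248) (226, 248) (227, 248) (228, 248) (229, 248) (230, 248) (241, 248) (242, 248) (243, 248) (224, 249) (225, 249) (226, 249) (227, 249) (228, 249) (229, 249) (230, 249) (242, 249) (243, 249) (224, 250) (230, 250) (231, 250) (243, 250) (224, 251) (230, 251) (231, 251) (232, 251) (233, 251) (234, 251) (231, 252) (232, 252) (233, 252) (234, 252) (235, 252) (236, 252) (233, 253) (234, 253) (235, 253) (236, 253) (237, 253) (238, 253) (235, 254) (236, 254) (237, 254) (238, 254) (239, 254) (238, 255) (239, 255) (224, 261)
```

View pics/mont2.png

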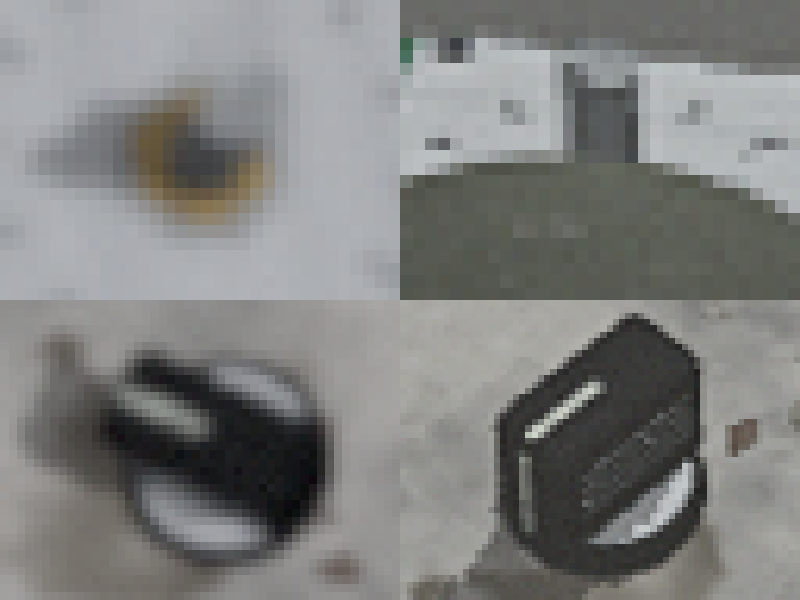

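servo_tool --motion '[[[0.45, 0.63, 0.06, 0, 0, 0.47, 0.5], [0.45, 0.63, 0.06, 0, 0, 0.47, 0.5], [0.45, 0.63, 0.06, 0, 0, 0.47, 0.5], [0.45, 0.63, 0.06, 0, 0, 0.47, 0.5], [0.45, 0.63, 0.06, 0, 0, 0.47, 0.5], [0.45, 0.63, 0.06, 0, 0, 0.47, 0.5], [0.45, 0.63, 0.06, 0, 0, 0.47, 0.5], [0.45, 0.63, 0.06, 0, 0, 0.47, 0.5], [0.45, 0.63, 0.06, 0, 0, 0.47, 0.5], [0.45, 0.63, 0.06, 0, 0, 0.47, 0.5]]]'

```text
clock: 1.1
eef_pos: [346.5, -220.4, 235.4]
eef_rot: [-3.141, -0.0, 1.707]
wrist_force: [0.9, 0.2, -0.9]
finger_gap: 46.9
finger_force: 0.0
```

```bash
cat > m3.py <<'E'
from h import *
import pickle
t=pickle.load(open('top0.pkl','rb'));s=pickle.load(open('side0.pkl','rb'))
# bar: predicted box extents vs mask extents
def box(c,ctr,yaw,L,W,zs):
    d=np.array([np.cos(yaw),np.sin(yaw)]);n=np.array([-d[1],d[0]])
    return np.array([proj(c,[*(ctr+a*L/2*d+b*W/2*n),z]) for a in(-1,1) for b in(-1,1) for z in zs])
C=np.array([571.5,100.5])
for n,c,bb in(('top',t,(420,210,450,245)),('side',s,(325,160,365,200))):
    hsv=cv2.cvtColor(c['frame'],cv2.COLOR_RGB2HSV);H,S,V=[hsv[...,i].astype(int) for i in range(3)]
    m=(H>100)&(H<130)&(S>110);a,b,d,e=bb;v,u=np.nonzero(m[b:e,a:d]);u=u+a;v=v+b
    q=box(c,C,.19,34,10,(78,106));print(n,'mask',u.min(),u.max()+1,v.min(),v.max()+1,'pred',q.min(0).round(1),q.max(0).round(1))
o=ray(s,284.8,352.9,38);i=ray(s,296,344.6,38);cen=ray(s,295.8,345.4,38);print('knob side: outer',o,'inner',i,'centre',cen,np.degrees(np.arctan2(*(o-i)[1::-1])))
A,B,Cc,D=[ray(s,264+x/6.25,331+(y-300)/6.25,38) for x,y in((500,415),(632,318),(697,365),(565,462))]
print('bar corners',A[:2],B[:2],Cc[:2],np.degrees(np.arctan2(*(A-B)[1::-1])),np.linalg.norm(A-B),np.linalg.norm(B-Cc))
o=ray(t,230.5,249.5,38);i=ray(t,239.5,254.5,38);print('knob top: outer',o,'inner',i,np.degrees(np.arctan2(*(o-i)[1::-1])))
print('spindle tip px',proj(t,[655.4,115.7,98]),proj(s,[655.4,115.7,98]),'foot',proj(t,[655.4,115.7,74]),proj(s,[655.4,115.7,74]))
# cup rim
print('cup',pts(t)[190,342],[ray(t,367,197,131)])
E
python3 m3.py
```

```text
top mask 431 441 217 236 pred [429.1 215.1] [441.7 238.8]
side mask 336 355 171 187 pred [335.2 169.7] [355.2 188.1]
knob side: outer [513.60121522 461.01194576  38.        ] inner [505.97673556 441.62456912  38.        ] centre [505.60635089 443.0222858   38.        ] 68.53175882671034
bar corners [441.88772218 422.42341271] [425.11264282 384.30570861] [407.06444893 391.34919578] 66.2463630333155 41.64567989386297 19.37390033665877
knob top: outer [517.44765629 459.88974843  38.        ] inner [509.38320995 442.51182163  38.        ] 65.10574742114403
spindle tip px (np.float64(428.3273359720357), np.float64(179.5579603305799)) (np.float64(299.39517463287274), np.float64(170.2069115748634)) foot (np.float64(425.57065160196964), np.float64(184.17443780811678)) (np.float64(299.7257033853433), np.float64(181.2980935849406))
cup [613.78412903 266.47880558 130.94819641] [array([604.45324583, 223.92804928, 131.        ])]
```

servo_tool --motion '[[[0.45, 0.641, -0.1, 0, 0, 0.47, 0.65], [0.45, 0.641, -0.1, 0, 0, 0.47, 0.65], [0.45, 0.641, -0.1, 0, 0, 0.47, 0.65], [0.45, 0.641, -0.1, 0, 0, 0.47, 0.65], [0.45, 0.641, -0.1, 0, 0, 0.47, 0.65], [0.45, 0.641, -0.1, 0, 0, 0.47, 0.65], [0.45, 0.641, -0.1, 0, 0, 0.47, 0.65], [0.45, 0.641, -0.1, 0, 0, 0.47, 0.65], [0.45, 0.641, -0.1, 0, 0, 0.47, 0.65], [0.45, 0.641, -0.1, 0, 0, 0.47, 0.65]]]'

```text
clock: 2.1
eef_pos: [570.9, 100.2, 184.2]
eef_rot: [-3.141, -0.002, -3.1]
wrist_force: [0.2, -0.2, 0.4]
finger_gap: 33.3
finger_force: 0.0
```

servo_tool --motion '[[[0.001, 0, -0.1, 0, 0, 0.047, 0.65], [0.001, 0, -0.15, 0, 0, 0.047, 0.65], [0.001, 0, -0.19, 0, 0, 0.047, 0.65], [0.001, 0, -0.208, 0, 0, 0.047, 0.65], [0.001, 0, -0.208, 0, 0, 0.047, 0.65], [0.001, 0, -0.208, 0, 0, 0.047, 0.95], [0.001, 0, -0.208, 0, 0, 0.047, 0.95], [0.001, 0, -0.208, 0, 0, 0.047, 0.95]]]' --newtons 15

```text
clock: 2.9
eef_pos: [571.9, 99.0, 82.4]
eef_rot: [-3.141, 0.001, -2.961]
wrist_force: [-0.6, 0.3, -0.2]
finger_gap: 12.7
finger_force: 0.0
```

servo_tool --motion '[[[0, 0, 0, 0, 0, 0, 0.97], [0, 0, 0, 0, 0, 0, 0.97]]]' --newtons 25

```text
clock: 3.1
eef_pos: [571.8, 99.5, 82.3]
eef_rot: [3.141, 0.001, -2.96]
wrist_force: [-2.4, 4.7, 6.4]
finger_gap: 9.8
finger_force: 25.0
```

servo_tool --motion '[[[0, 0, 0, 0, 0, -0.04, 0.97], [0, 0, 0, 0, 0, -0.08, 0.97], [0, 0, 0, 0, 0, -0.12, 0.97], [0, 0, 0, 0, 0, -0.16, 0.97], [0, 0, 0, 0, 0, -0.2, 0.97], [0, 0, 0, 0, 0, -0.24, 0.97], [0, 0, 0, 0, 0, -0.27, 0.97], [0, 0, 0, 0, 0, -0.29, 0.97], [0, 0, 0, 0, 0, -0.29, 0.97]]]'

```text
clock: 4.0
eef_pos: [572.1, 100.3, 82.3]
eef_rot: [3.139, 0.0, 2.41]
wrist_force: [0.6, 10.9, 3.6]
finger_gap: 9.7
finger_force: 25.1
```

```bash
python3 -c "
from h import *
s=manip.read_state();print(s['eef_pos'],s['eef_rot'],s['wrist_force'],s['moment'],s['finger_gap'])"
```

```text
[572.08627506 100.33192176  82.31084828] [3.13868176e+00 2.58773989e-04 2.40988751e+00] [ 0.55447813 10.86275863  3.60948984] [ 1.94886376 -0.25525641  0.30583268] 9.731884463497835
```

servo_tool --motion '[[[0, 0, 0, 0, 0, -0.01, 0.97], [0, 0, 0, 0, 0, -0.01, 0.97], [0, 0, 0, 0, 0, -0.01, 0.97]]]'

```text
clock: 4.3
eef_pos: [572.1, 100.3, 82.3]
eef_rot: [3.139, 0.0, 2.381]
wrist_force: [0.8, 10.3, 5.3]
finger_gap: 9.8
finger_force: 25.5
```

servo_tool --motion '[[[0, 0, 0, 0, 0, 0, 0.5], [0, 0, 0, 0, 0, 0, 0.4], [0, 0, 0, 0, 0, 0, 0.4], [0, 0, 0, 0, 0, 0, 0.4], [0, 0, 0.05, 0, 0, 0, 0.4], [0, 0, 0.1, 0, 0, 0, 0.4], [0, 0, 0.15, 0, 0, 0, 0.4]]]'

```text
clock: 5.0
eef_pos: [571.5, 98.6, 157.4]
eef_rot: [-3.141, 0.0, 2.38]
wrist_force: [1.0, -0.0, -0.2]
finger_gap: 55.7
finger_force: 0.0
```

```bash
cat > m4.py <<'E'
from h import *
import pickle
F={n:[shot(n) for _ in range(6)] for n in('top','side')}
out=[]
for n,x,y in(('top',428,181),('side',301,176)):
    c=F[n][0];c['frame']=np.mean([f['frame'].astype(float) for f in F[n]],0)
    q=c['frame'][y-9:y+9,x-12:x+12,::-1];q=np.clip((q-q.min())/(q.max()-q.min())*255,0,255).astype(np.uint8)
    out+=[cv2.resize(q,(400,300),interpolation=i) for i in (cv2.INTER_NEAREST,cv2.INTER_CUBIC)]
    print(n,x-12,y-9);print(c['frame'][y-9:y+9,x-8:x+9].mean(-1).round().astype(int))
cv2.imwrite('pics/spin.png',np.vstack([np.hstack(out[:2]),np.hstack(out[2:])]))
c=F['top'][0];hsv=cv2.cvtColor(c['frame'].astype(np.uint8),cv2.COLOR_RGB2HSV);m=(hsv[...,0]>100)&(hsv[...,0]<130)&(hsv[...,1]>110);v,u=np.nonzero(m[210:245,420:450]);print('blue',u.min()+420,u.max()+421,v.min()+210,v.max()+211)
s=manip.read_state();print(s['clock'],s['eef_pos'],s['wrist_force'])
E
python3 m4.py
```

```text
top 416 172
[[ 43  52  78 114 141 155 154 141 115  85  58  38  30  31  33  35  36]
 [ 54  61  81 111 139 160 170 167 150 119  81  48  33  28  30  33  32]
 [ 68  68  75  96 120 145 164 173 166 140  98  56  30  24  27  31  33]
 [ 82  71  70  78  97 121 144 160 158 136  97  55  31  24  25  28  30]
 [100  82  72  70  79  96 119 134 130 108  75  44  27  24  24  26  27]
 [126 100  81  71  70  79  93 101  92  72  49  34  27  24  23  24  26]
 [150 122  95  76  68  68  73  70  60  46  36  32  29  29  26  25  24]
 [156 132 102  78  67  63  57  50  39  34  34  34  31  30  29  26  24]
 [139 119  95  74  60  52  44  38  35  31  33  33  32  31  31  26  27]
 [118 102  84  62  48  41  38  34  33  34  32  33  32  32  31  32  29]
 [106  91  73  53  39  31  33  31  32  31  32  34  34  32  32  32  31]
 [ 99  82  62  42  31  27  29  31  31  33  30  32  34  32  32  34  32]
 [ 97  78  54  33  25  25  27  29  32  32  33  30  31  33  32  32  35]
 [ 99  77  49  30  21  23  25  28  30  32  31  32  32  33  31  32  33]
 [115  91  62  39  25  22  23  25  27  27  34  33  33  33  33  32  34]
 [143 121  93  63  40  
[... 886 characters left out ...]
62 165 183 177 177 178 176]
 [180 180 181 184 174 121  84  89  86  81  64 169 187 181 180 180 179]
 [158 143 134 136 142 112  92  93  90  87  69 165 185 181 181 182 181]
 [ 86  89  90  92  92  97  95  94  95  94  92  88 100 126 150 174 180]
 [ 94  95  96  96  96  96 101  95  95  93  94  91  90  87  83  82  97]
 [ 95  97  96  97  98  98  97  98  99  97  94  94  93  92  93  92  90]
 [ 97  94  97  95  98  97  96  97  97  99 100  95  93  93  95  93  94]
 [ 94  99  96  95 106 105  98  95  96  95  93  90  93  93  93  94  94]
 [ 92 106 104  94 100 107 102  93  94  91  90  92  91  92  92  93  94]]
blue 431 441 218 236
5.6 [571.38068676  98.94359808 156.04129604] [-0.38456789  0.26120992  0.03365065]
```

View pics/spin.png

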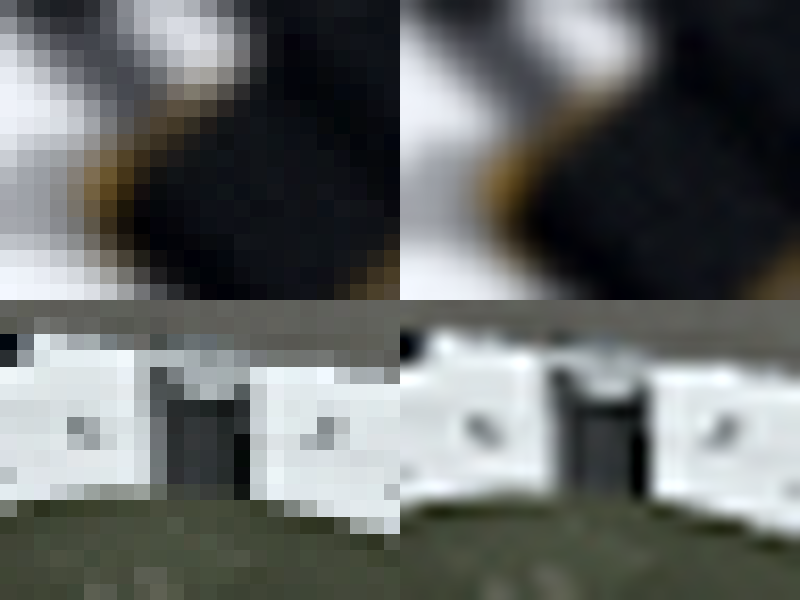

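servo_tool --motion '[[[0.165, 0.031, 0, 0, 0, 0, 0.6], [0.165, 0.031, 0, 0, 0, 0, 0.6], [0.165, 0.031, -0.05, 0, 0, 0, 0.6], [0.165, 0.031, -0.1, 0, 0, 0, 0.6], [0.165, 0.031, -0.157, 0, 0, 0, 0.6], [0.165, 0.031, -0.157, 0, 0, 0, 0.6], [0.165, 0.031, -0.157, 0, 0, 0, 0.6], [0.165, 0.031, -0.157, 0, 0, 0, 0.98], [0.165, 0.031, -0.157, 0, 0, 0, 0.98], [0.165, 0.031, -0.157, 0, 0, 0, 0.98]]]' --newtons 10

```text
clock: 6.6
eef_pos: [654.2, 114.5, 78.7]
eef_rot: [3.141, 0.001, 2.38]
wrist_force: [-0.4, -0.4, -0.3]
finger_gap: 17.1
finger_force: 0.0
```

servo_tool --motion '[[[0, 0, 0, 0, 0, 0, 0.98], [0, 0, 0, 0, 0, 0, 0.98], [0, 0, 0, 0, 0, 0, 0.98]]]'

```text
clock: 6.9
eef_pos: [653.9, 114.2, 78.2]
eef_rot: [-3.141, 0.0, 2.38]
wrist_force: [-3.8, -1.8, 2.8]
finger_gap: 9.7
finger_force: 10.0
```

servo_tool --motion '[[[0, 0, 0, 0, 0, 0, 0.98], [0, 0, 0, 0, 0, 0, 0.98], [0, 0, 0, 0, 0, 0, 0.98]]]' --newtons 40

```text
clock: 7.2
eef_pos: [654.0, 114.4, 78.0]
eef_rot: [-3.141, 0.0, 2.38]
wrist_force: [-3.0, -3.9, 3.0]
finger_gap: 8.9
finger_force: 40.0
```

```bash
python3 -c "
from h import *
s=manip.read_state();print(s['eef_pos'],s['eef_rot'],s['wrist_force'],s['moment'],s['finger_gap'],s['joints'])"
```

```text
[653.95079794 114.3578102   78.00082083] [-3.14137271e+00  3.92771729e-05  2.38003838e+00] [-2.98291936 -3.91239653  2.98144409] [-0.63452971  0.51938703 -0.07754052] 8.88069083408438 [ 1.18032387e-01  6.69220912e-01  1.28481773e+00 -1.83795571e-04
  1.18769844e+00 -6.91140951e-01]
```

servo_tool --motion '[[[0, 0, 0, 0, 0, 0, 0.4], [0, 0, 0, 0, 0, 0, 0.4], [0, 0, 0, 0, 0, 0, 0.4], [0, 0, 0.06, 0, 0, 0, 0.4], [0, 0, 0.15, 0, 0, 0, 0.4], [0, 0, 0.2, 0, 0, 0, 0.4], [0, 0, 0.2, 0, 0, 0, 0.4]]]' --newtons 20

```text
clock: 7.9
eef_pos: [655.4, 114.9, 182.4]
eef_rot: [3.136, 0.004, 2.38]
wrist_force: [0.5, 0.5, 0.7]
finger_gap: 55.7
finger_force: 0.0
```

servo_tool --motion '[[[-0.293, 0.655, 0, 0, 0, -0.388, 0.4], [-0.293, 0.655, 0, 0, 0, -0.388, 0.4], [-0.293, 0.655, 0, 0, 0, -0.388, 0.4], [-0.293, 0.655, 0, 0, 0, -0.388, 0.4], [-0.293, 0.655, 0, 0, 0, -0.388, 0.4], [-0.293, 0.655, 0, 0, 0, -0.388, 0.4], [-0.293, 0.655, 0, 0, 0, -0.388, 0.4], [-0.293, 0.655, 0, 0, 0, -0.388, 0.4], [-0.293, 0.655, 0, 0, 0, -0.388, 0.4], [-0.293, 0.655, 0, 0, 0, -0.388, 0.4]]]'

```text
clock: 8.9
eef_pos: [506.8, 442.5, 176.5]
eef_rot: [-3.141, 0.001, 1.162]
wrist_force: [-1.0, -1.5, 0.2]
finger_gap: 56.3
finger_force: 0.0
```

```bash
cat > m5.py <<'E'
from h import *
c=shot('side')
g=cv2.cvtColor(c['frame'],cv2.COLOR_RGB2GRAY);w=g[335:362,270:312]
sub=cv2.resize(w,None,fx=4,fy=4,interpolation=cv2.INTER_CUBIC)
m=(sub>110).astype(np.uint8);n,l,st,ce=cv2.connectedComponentsWithStats(m)
for i in range(1,n):
    if 40<st[i,4]<2500: 
        v,u=np.nonzero(l==i);r=np.array([ray(c,270+(a+.5)/4-.5,335+(b+.5)/4-.5,38)[:2] for a,b in zip(u,v)],np.float32);print(st[i],cv2.minAreaRect(r),r[np.argmax(r[:,1])],r[np.argmin(r[:,1])])
save(c,'k.png',(240,310,360,400),6)
print(manip.read_state()['eef_pos'],manip.read_state()['eef_rot'])
E
python3 m5.py
```

```text
[142   0  26  20 299] ((496.253173828125, 422.2108459472656), (8.946793556213379, 8.725263595581055), 23.967552185058594) [491.03397 424.66495] [494.03445 416.45087]
[ 56  35  50  39 522] ((511.3042907714844, 450.7635498046875), (22.041311264038086, 4.158072471618652), 69.3885498046875) [514.46545 461.34897] [508.36725 440.2864 ]
[ 52  83   6  25 104] ((511.28277587890625, 470.2664489746094), (1.7007777690887451, 10.275102615356445), 26.878141403198242) [509.4347 475.0134] [513.4464  465.62256]
[136  86  28  22 331] ((479.2562561035156, 458.8377685546875), (11.85827350616455, 6.706446647644043), 73.07032775878906) [483.86578 463.6323 ] [480.5283 452.3842]
[507.18478057 441.94602059 176.77813273] [-3.14089960e+00  1.20237673e-03  1.16290020e+00]
```

View pics/k.png

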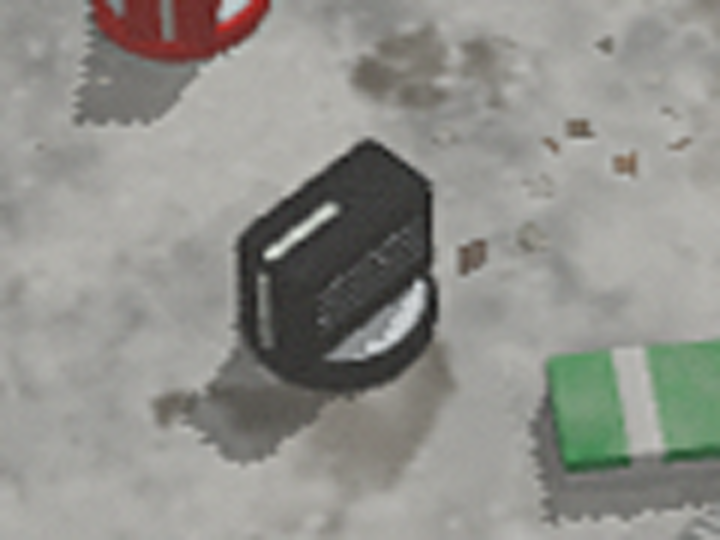

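servo_tool --motion '[[[0.001, -0.001, -0.1, 0, 0, 0.007, 0.4], [0.001, -0.001, -0.2, 0, 0, 0.007, 0.4], [0.001, -0.001, -0.28, 0, 0, 0.007, 0.4], [0.001, -0.001, -0.32, 0, 0, 0.007, 0.4], [0.001, -0.001, -0.33, 0, 0, 0.007, 0.4], [0.001, -0.001, -0.33, 0, 0, 0.007, 0.4], [0.001, -0.001, -0.33, 0, 0, 0.007, 0.4]]]'

```text
clock: 9.65
eef_pos: [508.8, 441.8, 14.6]
eef_rot: [3.14, -0.002, 1.183]
wrist_force: [0.1, 0.1, 1.2]
finger_gap: 56.6
finger_force: 0.0
```

servo_tool --motion '[[[0, 0, 0, 0, 0, 0, 0.85], [0, 0, 0, 0, 0, 0, 0.85], [0, 0, 0, 0, 0, 0, 0.85], [0, 0, 0, 0, 0, 0, 0.85], [0, 0, 0, 0, 0, 0, 0.85], [0, 0, 0, 0, 0, 0, 0.85]]]' --newtons 30

```text
clock: 10.25
eef_pos: [508.0, 441.5, 13.1]
eef_rot: [3.142, -0.0, 1.183]
wrist_force: [-0.4, 0.4, 2.2]
finger_gap: 23.8
finger_force: 29.8
```

servo_tool --motion '[[[0, 0, 0.04, 0, 0, 0, 0.85], [0, 0, 0.12, 0, 0, 0, 0.85], [0, 0, 0.2, 0, 0, 0, 0.85], [0, 0, 0.28, 0, 0, 0, 0.85], [0, 0, 0.34, 0, 0, 0, 0.85], [0, 0, 0.34, 0, 0, 0, 0.85], [0, 0, 0.34, 0, 0, 0, 0.85]]]'

```text
clock: 10.95
eef_pos: [507.9, 441.4, 182.8]
eef_rot: [3.142, -0.0, 1.183]
wrist_force: [-0.0, -0.1, -1.3]
finger_gap: 23.7
finger_force: 29.8
```

servo_tool --motion '[[[0.295, -0.651, 0, 0, 0, -0.119, 0.85], [0.295, -0.651, 0, 0, 0, -0.119, 0.85], [0.295, -0.651, 0, 0, 0, -0.119, 0.85], [0.295, -0.651, 0, 0, 0, -0.119, 0.85], [0.295, -0.651, 0, 0, 0, -0.119, 0.85], [0.295, -0.651, 0, 0, 0, -0.119, 0.85], [0.295, -0.651, 0, 0, 0, -0.119, 0.85], [0.295, -0.651, 0, 0, 0, -0.119, 0.85], [0.295, -0.651, 0, 0, 0, -0.119, 0.85], [0.295, -0.651, 0, 0, 0, -0.119, 0.85]]]'

```text
clock: 11.95
eef_pos: [654.8, 117.0, 181.8]
eef_rot: [-3.14, 0.001, 0.81]
wrist_force: [0.6, -0.3, -0.0]
finger_gap: 23.8
finger_force: 29.8
```

```bash
cat > m6.py <<'E'
from h import *
c=shot('side');s=manip.read_state();print(s['eef_pos'],s['eef_rot'],s['wrist_force'])
x,y=[int(a) for a in proj(c,s['eef_pos'])];print(x,y);save(c,'k2.png',(x-60,max(y-45,0),x+60,max(y-45,0)+90),6)
E
python3 m6.py
```

```text
[654.81168445 117.46829176 182.17683792] [-3.14063098e+00  8.10915489e-04  8.10813060e-01] [ 0.30267285  0.29614899 -0.76702587]
298 129
```

View pics/k2.png

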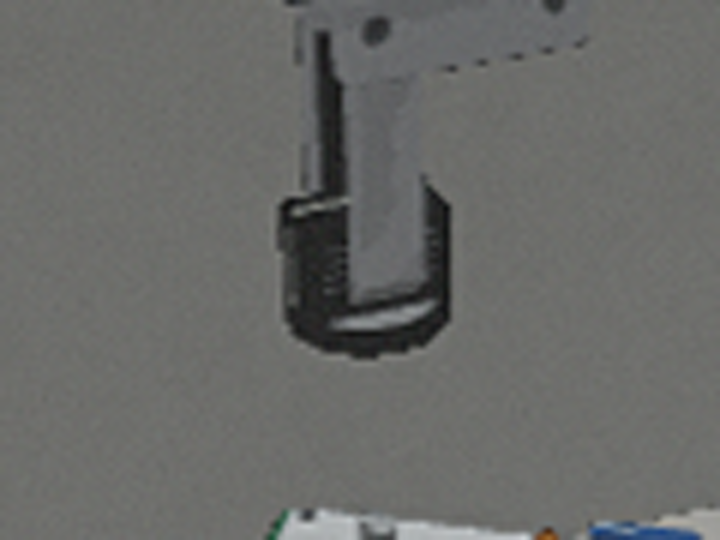

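servo_tool --motion '[[[0.0014, -0.003, -0.08, 0, 0, 0, 0.85], [0.0014, -0.003, -0.11, 0, 0, 0, 0.85], [0.0014, -0.003, -0.13, 0, 0, 0, 0.85], [0.0014, -0.003, -0.13, 0, 0, 0, 0.85], [0.0014, -0.003, -0.13, 0, 0, 0, 0.85], [0.0014, -0.003, -0.13, 0, 0, 0, 0.85], [0.0014, -0.003, -0.13, 0, 0, 0, 0.85]]]'

```text
clock: 12.7
eef_pos: [656.6, 114.5, 119.0]
eef_rot: [3.141, -0.001, 0.809]
wrist_force: [0.2, -0.3, -0.1]
finger_gap: 23.6
finger_force: 29.8
```

servo_tool --motion '[[[0, 0, 0, 0, 0, 0, 0.85], [0, 0, 0, 0, 0, 0, 0.85]]]'

```text
clock: 12.9
eef_pos: [656.3, 114.4, 118.2]
eef_rot: [3.141, -0.0, 0.809]
wrist_force: [0.2, 0.3, -0.6]
finger_gap: 23.5
finger_force: 29.8
```

servo_tool --motion '[[[0, 0, 0, 0, 0, 0, 0.85], [0, 0, 0, 0, 0, 0, 0.85], [0, 0, 0, 0, 0, 0, 0.85], [0, 0, 0, 0, 0, 0, 0.85]]]'

```text
clock: 13.3
eef_pos: [656.2, 114.5, 117.9]
eef_rot: [-3.142, 0.0, 0.809]
wrist_force: [-1.0, 0.8, -1.3]
finger_gap: 23.6
finger_force: 29.8
```

servo_tool --motion '[[[0, 0, 0, 0, 0, 0, 0.85], [0, 0, 0, 0, 0, 0, 0.85]]]'

```text
clock: 13.5
eef_pos: [656.2, 114.5, 117.9]
eef_rot: [-3.142, -0.0, 0.809]
wrist_force: [-0.4, 0.5, -0.1]
finger_gap: 24.0
finger_force: 29.8
```

servo_tool --motion '[[[-0.0014, 0.003, 0, 0, 0, 0, 0.85], [-0.0014, 0.003, 0, 0, 0, 0, 0.85], [-0.0014, 0.003, -0.004, 0, 0, 0, 0.85], [-0.0014, 0.003, -0.008, 0, 0, 0, 0.85], [-0.0014, 0.003, -0.01, 0, 0, 0, 0.85], [-0.0014, 0.003, -0.01, 0, 0, 0, 0.85], [-0.0014, 0.003, -0.01, 0, 0, 0, 0.85]]]'

```text
clock: 14.2
eef_pos: [655.5, 116.0, 112.9]
eef_rot: [-3.142, 0.0, 0.809]
wrist_force: [-0.4, -0.7, -0.5]
finger_gap: 23.8
finger_force: 29.8
```

Centred. Next I insert it slowly, watching the force.

servo_tool --motion '[[[0, 0, -0.004, 0, 0, 0, 0.85], [0, 0, -0.008, 0, 0, 0, 0.85], [0, 0, -0.012, 0, 0, 0, 0.85], [0, 0, -0.012, 0, 0, 0, 0.85], [0, 0, -0.012, 0, 0, 0, 0.85]]]'

```text
clock: 14.7
eef_pos: [655.5, 116.0, 106.9]
eef_rot: [-3.142, 0.0, 0.809]
wrist_force: [0.8, -0.3, -0.0]
finger_gap: 23.6
finger_force: 29.8
```

servo_tool --motion '[[[0, 0, -0.006, 0, 0, 0, 0.85], [0, 0, -0.012, 0, 0, 0, 0.85], [0, 0, -0.018, 0, 0, 0, 0.85], [0, 0, -0.024, 0, 0, 0, 0.85], [0, 0, -0.028, 0, 0, 0, 0.85], [0, 0, -0.028, 0, 0, 0, 0.85], [0, 0, -0.028, 0, 0, 0, 0.85]]]' --newtons 50

```text
clock: 15.4
eef_pos: [655.6, 116.0, 93.3]
eef_rot: [3.141, -0.0, 0.809]
wrist_force: [-1.5, 0.4, 3.9]
finger_gap: 23.7
finger_force: 49.8
```

Force of about 4 N starts right at seating height, which matches the spring. Now I press the 6 mm and a little more.

servo_tool --motion '[[[0, 0, -0.004, 0, 0, 0, 0.85], [0, 0, -0.008, 0, 0, 0, 0.85], [0, 0, -0.012, 0, 0, 0, 0.85], [0, 0, -0.014, 0, 0, 0, 0.85], [0, 0, -0.014, 0, 0, 0, 0.85], [0, 0, -0.014, 0, 0, 0, 0.85]]]'

```text
clock: 16.0
eef_pos: [655.8, 116.0, 87.2]
eef_rot: [3.141, -0.001, 0.809]
wrist_force: [-3.6, -0.4, 11.8]
finger_gap: 23.7
finger_force: 49.8
```

servo_tool --motion '[[[0, 0, -0.002, 0, 0, 0, 0.85], [0, 0, -0.002, 0, 0, 0, 0.85], [0, 0, -0.002, 0, 0, 0, 0.85]]]'

```text
clock: 16.3
eef_pos: [656.0, 116.1, 87.1]
eef_rot: [3.14, -0.002, 0.809]
wrist_force: [-8.0, -1.5, 17.6]
finger_gap: 23.5
finger_force: 49.8
```

Run:
```python
from h import *
c=shot('side');save(c,'k3.png',(250,125,370,215),6);s=manip.read_state();print(s['eef_pos'],s['wrist_force'],s['finger_force'])
```

```text
[656.00110852 116.06582232  87.06074498] [-7.39408177 -1.50301559 18.0417729 ] 49.76371033804753
```

View pics/k3.png

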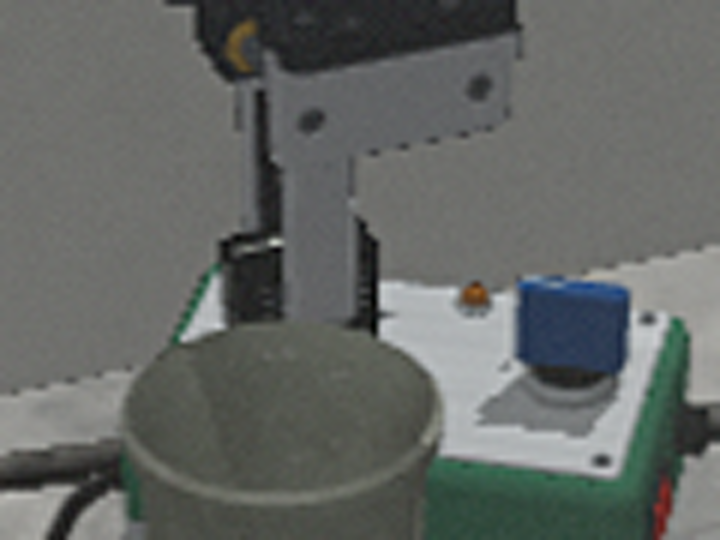

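The knob is held on the spindle with its white line on the flat's side, pressed against the hard stop (underside at 74 mm). The switch is at rest and the cup is in place, so I'm handing in.

```bash
python3 -c "
from cell import manip
print(manip.sign_off())"
```

```text
the job is handed in; nothing more can be done
None
```

I handed the job in at about 16 s on the clock. The reset switch was twisted to its stop and sprang back, and the knob is flat-to-flat on the spindle, held pressed to the bottom. The cup is still on the plate, and I kept clear of the wooden plug; the hand-in returned no verdict.

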